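# Vent the plate exposure unit and crack its lid off the gasket

## Task

The exposure run is over: swing the red bleed lever on the exposure unit's control deck fully open to let the vacuum out, then take the blue lid by its black handle, break it free of the sticky gasket and hold its front edge about 3 cm up so that the plate can drop off the blanket. Do not let the lid jump up past 6 cm, and leave the tub, tin, scraper and roller where they are. Finish while still holding the lid steady by its handle at that opening.

Things in the scene. Friction and masses are not known exactly. Their poses are not given: they have to be found in the camera images.
- unit: Benchtop plate exposure unit, fixed to the table: grey steel case 300 (x) by 420 (y) by 113 mm high. Origin: centre of its underside on the table; x points from its front (robot's side) to its back, y left, z up. A blue lid covers its top from y = -100 to +200; right of it the control deck, 115 high, with the bleed lever and behind it gauge, knob and switch (up to 20 high).
- lid_angle (a joint): Lid angle, rad: 0 = shut, grows as the front edge rises. Slab 294 deep, 300 wide, top 147 mm above the table, 0.7 to 1 kg, hinged at the rear. Locked until the bleed lever is about two thirds open; then the tacky gasket holds: pull at the handle peaks at about 14 to 20 N in the first 4 mm, then drops to 1 to 6 N (the lid's weight). No stay: let go, it falls to under 2 cm open.
- lid_handle (a point): Black bow handle on the lid near its front edge: round bar 14 mm thick, 120 long, along the unit's y axis, on two posts 100 apart. This point: middle of the bar, 40 mm above the lid's top (33 free below it), 187 above the table when shut. Axes as the unit's, tilting with the lid. Pinch it from above, fingers closing along the unit's x; it can pivot between them.
- lid_hinge (a point): Point on the hinge line of the lid, mid-width, 121 mm above the table.
- lid_front (a point): Middle of the lid's lower front edge, 295 mm in front of the hinge; it rises with the lid: its height over the gasket is 0.295 m times the lid angle in rad (3 cm is 0.10 rad).
- valve (a joint): Bleed lever angle, rad: 0 = shut (points to the unit's front, -x), 1.571 = fully open at its stop (points to the unit's right, -y). Opens anticlockwise seen from above, about the vertical through valve_pivot; stiff (about 2 N at the grip), stays where it is left. Starts 0 to 0.3 rad open.
- valve_grip (a point): On the upright red grip of the bleed lever: a cylinder 16 mm in diameter, standing on the end of the 62 mm lever arm, from 137 to 173 mm above the table. This point is on its axis, 157 mm above the table; the arm's top face is 20 mm below this point. Can be pinched from above in any direction.
- valve_pivot (a point): Point on the lever's vertical turning axis, at the same height as valve_grip and 62 mm from it.
- tub: Blue tub with a white lid, 158 mm across the top, 139 high, 1.4 kg, loose on the table left of the unit. Origin: centre of its underside.
- ink_tin: Steel ink tin, 84 mm across, 62 high, loose on the table right of the unit. Origin: centre of its underside.
- scraper: Wood-handled scraper, 240 mm long, 65 wide at the blade, 20 high, lying loose on the table across the unit's front, about 60 mm before it. Origin: middle of its length, underside; x along it towards the blade.
- brayer: Ink roller with a wooden handle, about 175 mm long, 110 wide, 38 high, lying loose on the table right of the unit, near its front. Origin: near where the handle meets the yoke, underside; x from handle to roller.
- lid: The blue lid itself (see lid_angle). Origin: on the hinge line, mid-width, at its lower rear edge; the handle's bar lies 270 mm in front of it and 66 above it when shut. Axes as the unit's, tilting with the lid.

How it is judged:
By the outcome, as a careful person would: the job done as asked, in the order asked, and still so for the second after the job is handed in, while the arm keeps its last pose, push and grip.
It also fails if it takes over 48 s, if anything falls off the work surface, if the arm or the gripper's body presses on something with over 40 N, if the wrist force passes 120 N, or if a joint passes its speed limit or range.

## Robot

A 6-joint arm with a two-finger parallel gripper is mounted at the origin on the work surface. World frame = base frame: x ahead of the robot, y to its left, z up, the work surface at z = 0. Lengths are in m, angles in rad, forces in N, time in s.
With the tool pointing down it reaches from about 0.35 to 0.85 m from the base axis. Payload 8.1 kg.
Tool frame: the origin (TCP) lies midway between the tips of the shut fingers; the grasp point (between the pads) lies 19 mm behind it; z points along the fingers, y is the line along which they close (so a half turn about z gives the same grasp; the last joint's range is limited). The gripper opens to 93 mm and grips with 3 to 60 N. Pads are 15 mm wide; open, the fingers measure 128 mm over their backs; the gripper's body (75 mm by 188 mm) begins 65 mm behind the grasp point.
Start: joints at [-0.085, 0.13, 1.488, -0, 1.523, -0.085], TCP at [0.6, 0, 0.219] pointing down, gripper open.
Joint ranges: [-2.96, 2.96], [-0.89, 2.26], [0.02, 2.5], [-1.34, 4.48], [0, 2.73], [-2.66, 2.66]. Speed limits (rad/s): [2.39, 2.39, 2.79, 3.14, 3.14, 3.14].

## Interface

Orientations are given as a rotation vector (axis times angle).
In Python, from plant import read_state, read_camera, get_calibration, close_job gives the robot as it stands.
- The arm moves only by the shell command python3 -m crank 'ROWS' [FORCE]. ROWS is JSON, a list that holds one entry, the list of rows, each a list of 7 numbers: the gripper's target within -1 to 1 (fully open at 1, half-way at 0, shut at -1), then the shift along the tool's x, y, z as a fraction of full scale, then the turn, a rotation vector about the tool's x, y, z as a fraction of full scale. In form: [[[grip, x, y, z, rx, ry, rz], ...]]. A call has exactly 5 rows; each row is the pose to reach, as a shift and turn from the pose commanded when the call began, along the tool's axes at that moment; what a row does not reach only later rows make up. Full scale, the value 1, is 0.5 m for a shift and 90 degrees for a turn. A row lasts 1/8 s, in which the tool goes at most 62.5 mm and 10.7 degrees, less where a joint would pass 70% of its speed; a pose out of reach is approached as far as the arm can. A call with a number of a shift or a turn outside -1 to 1 is refused whole. A call with a gripper value outside its range is refused whole. The fingers move at their own pace and stop on an object; FORCE is the grip in N (left out, the last holds). Time passes only in rows, so rows that repeat a pose let the fingers close, or fill a call up. It gives the time, the measured TCP pose, the force, the opening and the grip force at its end, in the units of the state.
- read_state(): the state, without advancing time (a new reading comes with each control period).
- read_camera(name): name is "scene" or "side" or "wrist"; returns the picture (400x640x3 uint8, red, green, blue); there is no depth.
- get_calibration(name): a dict with "fx", "fy", "cx", "cy" (pixels), "eye" and "orientation" of the camera in the world; the wrist camera has in their place "mount" (4x4, takes a point from camera to tool coordinates, whose origin is the TCP and whose axes are the flange's). Camera axes: x right, y down, z forward; pixel columns grow to the right and rows downward; lengths in m; the calibration is good to about 2 mm. A picture is of the moment at which its call begins: read the wrist's pose just before it. get_calibration takes no time and is no camera call.
- close_job(): hands the job in; it is judged then, once.
The state is a dict: "t": time; "q": joint angles; "dq": joint speeds; "joint_torque": joint torques, N m; "tool_pos": TCP position; "orientation": TCP orientation; "force": force on the tool from outside, world axes, zero at the start; "wrist_torque": the same for the moment, N m; "opening": finger opening in m; "gripper_force": force on a finger pad.
Only numpy, scipy, OpenCV 4.12 (cv2) and the standard library are available. Lean on these libraries where they do the work, as an engineer would, in place of code of your own. Each camera call takes 0.05 s, during which the arm holds its last target. There are 200 camera calls.

## Working session

There is one attempt and no reset: what is moved stays moved. The work goes in short steps, Python scripts to look and compute and a shell command to move; the robot and the scene stay as the last step left them, time stands still between calls to the robot, and variables do not carry over. Pictures are saved under pics/ and viewed, at most 10 in all, crops included, and the job is handed in when it is done.

```bash
ls; mkdir -p pics; python3 - <<'E'
from plant import *
import cv2,json
s=read_state();print(s)
for n in("scene","side"):
    cv2.imwrite(f"pics/{n}0.png",read_camera(n)[:,:,::-1])
for n in("scene","side","wrist"): print(n,get_calibration(n))
E
```

```text
pics
{'t': 0.0, 'q': array([-8.54223627e-02,  1.31167567e-01,  1.48927048e+00, -1.53788079e-05,
        1.52301505e+00, -8.54096740e-02]), 'dq': array([-0.00044367, -0.00053857,  0.0005673 ,  0.00015419,  0.00147183,
        0.00176263]), 'joint_torque': array([-1.61290725e-03, -5.59853125e+01, -4.91755986e+01,  7.67333270e-02,
        3.59135563e-02, -2.97389461e-04]), 'tool_pos': array([5.99424731e-01, 5.23659326e-05, 2.17588472e-01]), 'orientation': array([-2.22045512e+00, -2.22042861e+00,  1.90020925e-03]), 'force': array([ 0.46065454, -0.12979685,  0.10986008]), 'wrist_torque': array([0.04869623, 0.04450529, 0.04035671]), 'gripper_force': 0.0, 'opening': 0.09293779104149275}
scene {'fx': 372.26897324908776, 'fy': 372.26897324908776, 'cx': 314.5414551989649, 'cy': 197.64700149137715, 'eye': array([ 0.91890356, -0.62805161,  0.73297797]), 'orientation': array([-2.21832188, -0.51527503,  0.2388688 ])}
side {'fx': 404.1982963774403, 'fy': 404.1982963774403, 'cx': 320.85745039465706, 'cy': 200.51465963265957, 'eye': array([ 0.28565983, -0.7332308 ,  0.98085533]), 'orientation': array([-2.35490625,  0.4491011 , -0.19496206])}
wrist {'fx': 309.25958818170227, 'fy': 309.25958818170227, 'cx': 323.19086102436523, 'cy': 203.34742782881526, 'mount': array([[ 1.45472667e-03, -9.52963267e-01, -3.03082325e-01,
         8.45098059e-02],
       [ 9.99998923e-01,  1.44474179e-03,  2.57155365e-04,
        -4.14054895e-04],
       [ 1.92816086e-04, -3.03082373e-01,  9.52964342e-01,
        -1.66128512e-01],
       [ 0.00000000e+00,  0.00000000e+00,  0.00000000e+00,
         1.00000000e+00]])}
```

View pics/scene0.png

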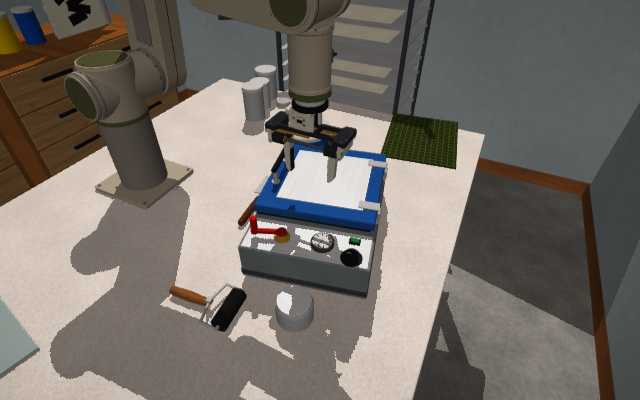

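View pics/side0.png

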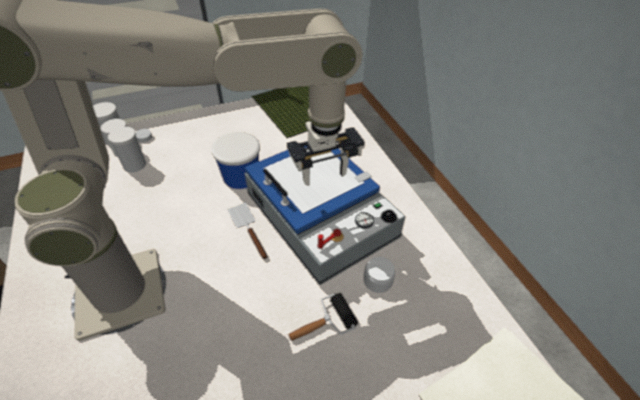

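The scene view shows the red lever at about (253,225) and its pivot at about (282,236). In the side view the lever is at about (322,240) and the handle at about (275,185). I'll enlarge both.

```bash
python3 - <<'E'
import cv2,numpy as np
a=cv2.imread("pics/scene0.png")[140:300,230:400]; b=cv2.imread("pics/side0.png")[140:290,235:415]
cv2.imwrite("pics/c1.png",cv2.resize(a,(0,0),fx=3.5,fy=3.5,interpolation=2))
cv2.imwrite("pics/c2.png",cv2.resize(b,(0,0),fx=4,fy=4,interpolation=2))
E
```

```text
(no output)
```

View pics/c1.png

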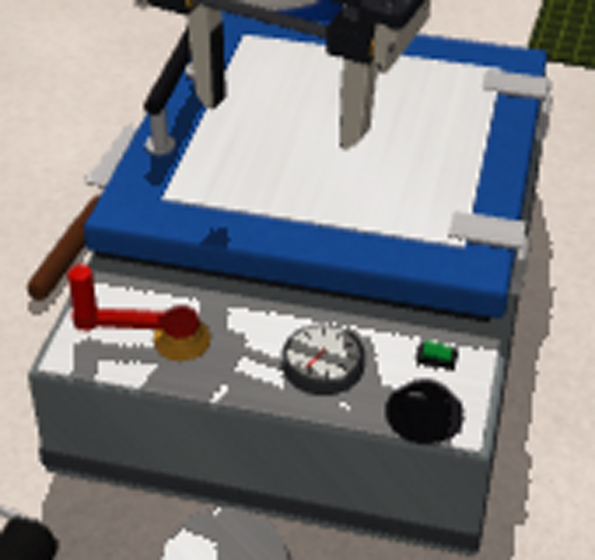

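View pics/c2.png

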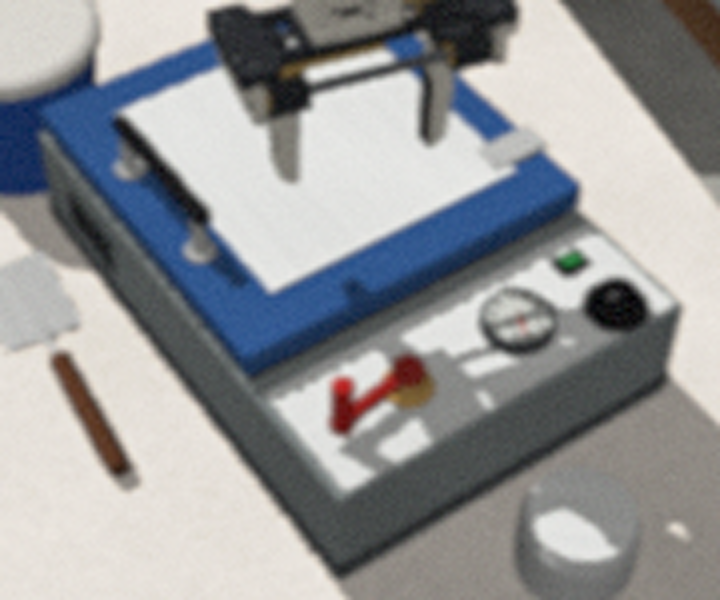

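The crops show the grip top at scene (253,217) and side (321,236). The handle bar ends are at side (265,170) and (286,194), and the deck corners are clear. I'll fit the unit's pose from these points.

```bash
cat > h.py <<'E'
import numpy as np
from scipy.spatial.transform import Rotation as R
from scipy.optimize import least_squares
from plant import *
def cam(n,s=None):
    c=get_calibration(n); K=(c["fx"],c["fy"],c["cx"],c["cy"])
    if n=="wrist":
        T=np.eye(4);T[:3,:3]=R.from_rotvec(s["orientation"]).as_matrix();T[:3,3]=s["tool_pos"];T=T@c["mount"]
        return K,T[:3,3],T[:3,:3]
    return K,np.array(c["eye"]),R.from_rotvec(c["orientation"]).as_matrix()
def ray(c,u,v):
    K,e,M=c; return e,M@np.array([(u-K[2])/K[0],(v-K[3])/K[1],1])
def onz(c,u,v,z):
    e,d=ray(c,u,v); return e+d*(z-e[2])/d[2]
def proj(c,p):
    K,e,M=c; q=M.T@(np.array(p)-e); return np.array([K[0]*q[0]/q[2]+K[2],K[1]*q[1]/q[2]+K[3]])
E
python3 - <<'E'
from h import *
S=lambda u,v:(230+u/3.5,140+v/3.5); D=lambda u,v:(235+u/4,140+v/4)
cs,cd=cam("scene"),cam("side")
L=[(cs,S(33,375),(-.15,-.21,.115)),(cs,S(497,455),(.15,-.21,.115)),(cd,D(343,497),(-.15,-.21,.115)),(cd,D(680,305),(.15,-.21,.115)),
(cd,D(118,120),'hL'),(cd,D(205,218),'hR'),(cs,S(81,268),'g'),(cd,D(343,383),'g')]
for c,p,m in L: print(m,onz(c,*p,.115 if not isinstance(m,str) else .187 if m[0]=='h' else .173).round(4))
def w(x,m):
    if m=='g': m=(x[4]-.062*np.cos(x[3]),-.155-.062*np.sin(x[3]),.173) if 0 else (x[3],x[4],.173)
    elif m=='hL': m=(x[5],.05+.06,.187)
    elif m=='hR': m=(x[5],.05-.06,.187)
    a=x[2];return (x[0]+np.cos(a)*m[0]-np.sin(a)*m[1],x[1]+np.sin(a)*m[0]+np.cos(a)*m[1],m[2])
f=lambda x:np.concatenate([proj(c,w(x,m))-p for c,p,m in L])
r=least_squares(f,[.6,0,0,-.1,-.15,-.12]);print(r.x.round(4),f(r.x).round(1))
x=r.x
print('grip',w(x,'g'),'hL',w(x,'hL'),'hR',w(x,'hR'))
E
```

```text
(-0.15, -0.21, 0.115) [ 0.5193 -0.1916  0.115 ]
(0.15, -0.21, 0.115) [ 0.8067 -0.1223  0.115 ]
(-0.15, -0.21, 0.115) [ 0.5149 -0.1914  0.115 ]
(0.15, -0.21, 0.115) [ 0.7987 -0.1275  0.115 ]
hL [0.4657 0.1247 0.187 ]
hR [0.4929 0.0086 0.187 ]
g [ 0.5313 -0.1437  0.173 ]
g [ 0.5317 -0.1477  0.173 ]
[ 0.6127  0.0473  0.2316 -0.1228 -0.1692 -0.1253] [-1.6 -0.7  0.   0.1  0.   0.   1.6 -2.  -0.2 -0.2  0.  -0.1 -0.2  0.6
 -0.2 -0.7]
grip (np.float64(0.5319743249902812), np.float64(-0.1455268535204826), 0.173) hL (np.float64(0.4654801583938025), np.float64(0.12562814064051864), 0.187) hR (np.float64(0.4930246264449582), np.float64(0.008832154922777205), 0.187)
```

```bash
python3 -m crank '[[[0.2,-0.07,-0.03,0,0,0,-0.05],[0.2,-0.15,-0.07,0,0,0,-0.1],[0.2,-0.22,-0.1,0,0,0,-0.147],[0.2,-0.291,-0.136,0,0,0,-0.147],[0.2,-0.291,-0.136,0,0,0,-0.147]]]' 10; python3 - <<'E'
from h import *
import cv2
cs,cd=cam("scene"),cam("side")
a=ray(cs,230+182/3.5,140+318/3.5);b=ray(cd,235+410/4,140+372/4)
t=np.linalg.lstsq(np.c_[a[1],-b[1]],b[0]-a[0],rcond=None)[0]
p,q=a[0]+t[0]*a[1],b[0]+t[1]*b[1];print('pivot',p,q)
s=read_state();im=read_camera("wrist");cv2.imwrite("pics/w1.png",im[:,:,::-1])
np.savez("w1.npz",o=s["orientation"],p=s["tool_pos"]);print(s["tool_pos"],R.from_rotvec(s["orientation"]).as_matrix().round(3))
E
```

```text
t: 0.72
tool_pos: [0.5308, -0.1475, 0.2182]
orientation: [-1.955, -2.459, 0.001]
force: [0.2, 0.7, 0.3]
opening: 0.0559
gripper_force: 0.0
pivot [ 0.58994069 -0.12198118  0.13495926] [ 0.58940762 -0.12569194  0.13211229]
[ 0.53080437 -0.14750965  0.21822508] [[-0.226  0.974 -0.001]
 [ 0.974  0.226 -0.   ]
 [-0.    -0.001 -1.   ]]
```

View pics/w1.png

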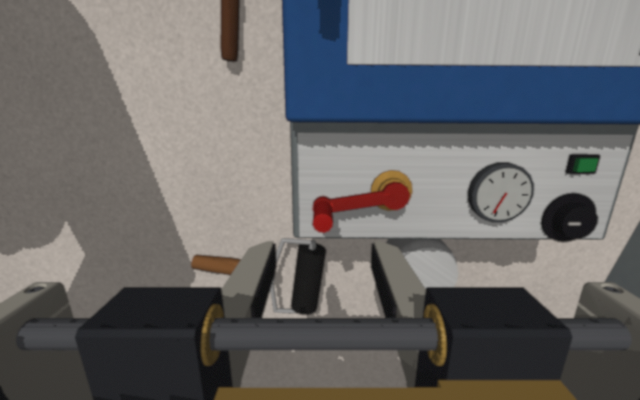

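The wrist view shows the grip top at about (322,217), the lever hub at about (396,196) and the lid's front-right corner at about (286,121).

```bash
python3 - <<'E'
from h import *
d=np.load("w1.npz");s=dict(orientation=d["o"],tool_pos=d["p"]);c=cam("wrist",s)
g=onz(c,322,216,.173);h=onz(c,396,195,.142)
k=onz(c,286,121,.121);k2=onz(c,286,121,.147)
M=c and R.from_rotvec(d["o"]).as_matrix()
print(g,h,k,k2,'tcp proj',proj(c,d["p"]+np.array([0,0,-.045])))
print('grip shift tool/0.5',(M.T@(g-d["p"]))/.5)
a=M[:,1]; ux=np.array([a[0],a[1]]);uy=np.array([-ux[1],ux[0]]);v=(h-g)[:2];print('lever from hub unit',-v@ux,-v@uy,np.linalg.norm(v),np.arctan2(v@uy,v@ux))
k=onz(c,286,121,.147)[:2]-g[:2];print('lid corner from grip unit',k@ux,k@uy)
E
```

```text
[ 0.52774179 -0.14025672  0.173     ] [ 0.5847655 -0.1198274  0.142    ] [ 0.48408387 -0.08441362  0.121     ] [ 0.48677971 -0.08251135  0.147     ] tcp proj [323.83249673 226.0548481 ]
grip shift tool/0.5 [ 0.015517   -0.00260547  0.09045221]
lever from hub unit -0.06016235605805431 -0.0070390003853128685 0.06057276784776349 0.11647054897445171
lid corner from grip unit -0.026879686900560248 0.06549730828644916
```

```bash
python3 -m crank '[[[0.2,0.012,-0.003,0.05,0,0,0],[0.2,0.012,-0.003,0.1,0,0,0],[0.2,0.012,-0.003,0.148,0,0,0],[-1,0.012,-0.003,0.148,0,0,0],[-1,0.012,-0.003,0.148,0,0,0]]]' 10;  python3 - <<'E'
from h import *
import cv2
s=read_state();im=read_camera("wrist");cv2.imwrite("pics/w2.png",im[100:350,150:550,::-1])
E
```

```text
t: 1.4
tool_pos: [0.5298, -0.1394, 0.1455]
orientation: [1.949, 2.463, 0.001]
force: [0.5, 0.0, 0.7]
opening: 0.0405
gripper_force: 0.0
```

View pics/w2.png

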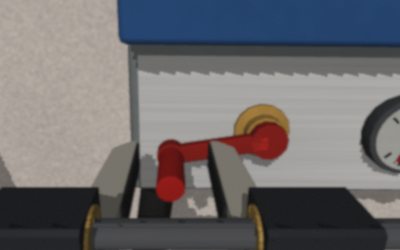

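The grip stands between the closing pads, with its top at about crop (170,187). I'll finish closing.

```bash
python3 -m crank '[[[-1,0,0,0,0,0,0],[-1,0,0,0,0,0,0],[-1,0,0,0,0,0,0],[-1,0,0,0,0,0,0],[-1,0,0,0,0,0,0]]]' 12;  python3 - <<'E'
from h import *
# pivot in unit frame relative to grip: lever angle a0, radius .062
for a0 in (.12,.2):
    for a in np.linspace(a0,1.6,6)[1:]:
        dx=-.062*np.cos(a)+.062*np.cos(a0);dy=-.062*np.sin(a)+.062*np.sin(a0)
        print(a0,round(a,2),'toolx',round(dy/.5,4),'tooly',round(dx/.5,4))
E
```

```text
t: 2.08
tool_pos: [0.5285, -0.1406, 0.1454]
orientation: [-1.951, -2.462, 0.002]
force: [-7.3, -1.2, 5.6]
opening: 0.0154
gripper_force: 12.0
0.12 0.42 toolx -0.0353 tooly 0.0097
0.12 0.71 toolx -0.0662 tooly 0.0292
0.12 1.01 toolx -0.09 tooly 0.0569
0.12 1.3 toolx -0.1048 tooly 0.0904
0.12 1.6 toolx -0.1091 tooly 0.1267
0.2 0.48 toolx -0.0326 tooly 0.0115
0.2 0.76 toolx -0.0608 tooly 0.0316
0.2 1.04 toolx -0.0823 tooly 0.0588
0.2 1.32 toolx -0.0955 tooly 0.0908
0.2 1.6 toolx -0.0993 tooly 0.1251
```

```bash
python3 -m crank '[[[-1,-0.018,0.004,0,0,0,0],[-1,-0.035,0.0097,0,0,0,0],[-1,-0.051,0.019,0,0,0,0],[-1,-0.066,0.029,0,0,0,0],[-1,-0.066,0.029,0,0,0,0]]]' 12
```

```text
t: 2.7
tool_pos: [0.5504, -0.1712, 0.1455]
orientation: [1.951, 2.46, -0.005]
force: [-5.8, -7.8, 4.1]
opening: 0.0161
gripper_force: 12.0
```

```bash
python3 -m crank '[[[-1,-0.013,0.014,0,0,0,0],[-1,-0.024,0.028,0,0,0,0],[-1,-0.032,0.044,0,0,0,0],[-1,-0.038,0.061,0,0,0,0],[-1,-0.038,0.061,0,0,0,0]]]' 12;python3 -m crank '[[[-1,-0.003,0.012,0,0,0,0],[-1,-0.004,0.024,0,0,0,0],[-1,-0.005,0.036,0,0,0,0],[-1,-0.005,0.044,0,0,0,0],[-1,-0.005,0.052,0,0,0,0]]]' 12;  python3 - <<'E'
from h import *
import cv2
im=read_camera("wrist");cv2.imwrite("pics/w3.png",im[80:350,150:550,::-1])
E
```

```text
t: 3.32
tool_pos: [0.5854, -0.1829, 0.1456]
orientation: [1.95, 2.459, -0.003]
force: [-0.7, -9.2, 0.3]
opening: 0.0158
gripper_force: 12.0
t: 3.95
tool_pos: [0.6068, -0.1793, 0.1451]
orientation: [-1.95, -2.457, 0.011]
force: [-23.5, -6.4, 12.9]
opening: 0.0288
gripper_force: 12.0
```

View pics/w3.png

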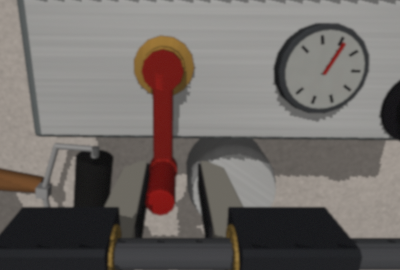

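The lever points straight to the unit's right (hub (163,68), grip (160,190) in the crop) and the gauge has swung, so it is fully open against its stop. Next I release and lift.

```bash
python3 -m crank '[[[-1,0,-0.012,0,0,0,0],[0.2,0,-0.012,0,0,0,0],[0.2,0,-0.012,0,0,0,0],[0.2,0,-0.012,0,0,0,0],[0.2,0,-0.012,0,0,0,0]]]' 12;python3 -m crank '[[[0.4,0,0,-0.05,0,0,0],[0.4,0,0,-0.1,0,0,0],[0.4,0,0,-0.16,0,0,0],[0.4,0,0,-0.22,0,0,0],[0.4,0,0,-0.22,0,0,0]]]' 12
```

```text
t: 4.62
tool_pos: [0.6051, -0.1779, 0.1446]
orientation: [-1.95, -2.463, -0.0]
force: [-0.7, 0.1, 1.5]
opening: 0.0519
gripper_force: 0.0
t: 5.25
tool_pos: [0.6066, -0.1785, 0.2581]
orientation: [1.947, 2.459, 0.003]
force: [-0.2, -1.1, -0.2]
opening: 0.0652
gripper_force: 0.0
```

```bash
python3 -m crank '[[[0.3,0.1,-0.03,0,0,0,0],[0.3,0.2,-0.06,0,0,0,0],[0.3,0.31,-0.09,0,0,0,0],[0.3,0.42,-0.115,0,0,0,0],[0.3,0.5,-0.135,0,0,0,0]]]' 12;python3 -m crank '[[[0.3,0.02,-0.005,0,0,0,0],[0.3,0.03,-0.007,0,0,0,0],[0.3,0.03,-0.007,0,0,0,0],[0.3,0.03,-0.007,0,0,0,0],[0.3,0.03,-0.007,0,0,0,0]]]' 12;  python3 - <<'E'
from h import *
import cv2
s=read_state();im=read_camera("wrist");cv2.imwrite("pics/w4.png",im[:,:,::-1])
np.savez("w4.npz",o=s["orientation"],p=s["tool_pos"])
E
```

```text
t: 5.88
tool_pos: [0.4804, 0.0517, 0.2532]
orientation: [-1.949, -2.462, 0.001]
force: [0.3, 0.2, -0.3]
opening: 0.0607
gripper_force: 0.0
t: 6.5
tool_pos: [0.4754, 0.0628, 0.2545]
orientation: [-1.952, -2.461, 0.0]
force: [-0.5, -0.4, -0.4]
opening: 0.0606
gripper_force: 0.0
```

View pics/w4.png

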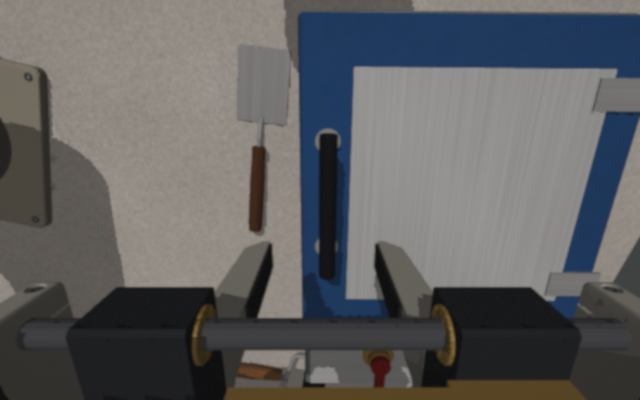

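The handle bar runs from about (328,134) to (328,278), parallel to the image's vertical, so the yaw is right.

```bash
python3 - <<'E'
from h import *
d=np.load("w4.npz");s=dict(orientation=d["o"],tool_pos=d["p"]);c=cam("wrist",s)
a,b=onz(c,328,134,.19),onz(c,328,278,.19);M=R.from_rotvec(d["o"]).as_matrix()
print(a,b,np.linalg.norm(a-b));m=(a+b)/2
print('mid',m,'shift',M.T@(m-d["p"])/.5, M.T@(a-b))
u=M[:,1];u=u[:2]/np.linalg.norm(u[:2]);hg=m[:2]+.27*u;print('hinge',hg,u)
E
```

```text
[0.46366396 0.12626724 0.19      ] [0.49159903 0.01002913 0.19      ] 0.11954775534633913
mid [0.4776315  0.06814819 0.19      ] shift [0.00933436 0.00671283 0.12897247] [ 1.19545481e-01 -7.37367415e-04 -5.35299999e-06]
hinge [0.74054077 0.12961943] [0.97373805 0.22767126]
```

```bash
python3 -m crank '[[[0.3,0.0093,0.0067,0.06,0,0,0],[0.3,0.0093,0.0067,0.12,0,0,0],[0.3,0.0093,0.0067,0.173,0,0,0],[-1,0.0093,0.0067,0.173,0,0,0],[-1,0.0093,0.0067,0.173,0,0,0]]]' 50;python3 -m crank '[[[-1,0,0,0,0,0,0],[-1,0,0,0,0,0,0],[-1,0,0,0,0,0,0],[-1,0,0,0,0,0,0],[-1,0,0,0,0,0,0]]]' 50
```

```text
t: 7.18
tool_pos: [0.478, 0.0687, 0.1693]
orientation: [1.951, 2.462, 0.001]
force: [0.3, -0.7, -0.0]
opening: 0.0447
gripper_force: 0.0
t: 7.8
tool_pos: [0.4774, 0.0688, 0.1686]
orientation: [1.951, 2.462, 0.0]
force: [-3.6, -0.7, 6.2]
opening: 0.0125
gripper_force: 50.0
```

```bash
python3 -m crank '[[[-1,0,0.0005,-0.002,0,0,0],[-1,0,0.001,-0.004,0,0,0],[-1,0,0.0015,-0.006,0,0,0],[-1,0,0.002,-0.008,0,0,0],[-1,0,0.0025,-0.01,0,0,0]]]' 55;python3 -m crank '[[[-1,0,0.0005,-0.002,0,0,0],[-1,0,0.001,-0.004,0,0,0],[-1,0,0.0015,-0.006,0,0,0],[-1,0,0.002,-0.008,0,0,0],[-1,0,0.0025,-0.01,0,0,0]]]' 55
```

```text
t: 8.43
tool_pos: [0.4778, 0.0689, 0.1709]
orientation: [-1.95, -2.461, 0.003]
force: [7.6, -0.5, -19.4]
opening: 0.0127
gripper_force: 55.0
t: 9.05
tool_pos: [0.4799, 0.0694, 0.1784]
orientation: [1.951, 2.462, 0.0]
force: [2.8, -1.8, -7.3]
opening: 0.0126
gripper_force: 55.0
```

```bash
python3 -m crank '[[[-1,0,0.0015,-0.005,0,0,0],[-1,0,0.003,-0.01,0,0,0],[-1,0,0.0045,-0.015,0,0,0],[-1,0,0.006,-0.02,0,0,0],[-1,0,0.0075,-0.025,0,0,0]]]' 55;python3 -m crank '[[[-1,0,0.001,-0.003,0,0,0],[-1,0,0.002,-0.006,0,0,0],[-1,0,0.003,-0.0085,0,0,0],[-1,0,0.003,-0.0085,0,0,0],[-1,0,0.003,-0.0085,0,0,0]]]' 55; python3 - <<'E'
from h import *
import cv2
print(np.mean([read_state()["tool_pos"]],0))
a=read_camera("scene")[130:270,220:400,::-1];b=read_camera("side")[140:280,235:415,::-1]
print(read_state()["tool_pos"],read_state()["force"])
cv2.imwrite("pics/f.png",np.vstack([cv2.resize(i,(0,0),fx=3,fy=2.14*1.0 if 0 else 2.1,interpolation=2) if 0 else cv2.resize(i,(385,299),interpolation=2) for i in(a,b)]))
E
```

```text
t: 9.68
tool_pos: [0.4836, 0.0702, 0.191]
orientation: [1.951, 2.462, 0.0]
force: [2.2, -2.5, -8.1]
opening: 0.0125
gripper_force: 55.0
t: 10.3
tool_pos: [0.4848, 0.0705, 0.1948]
orientation: [-1.951, -2.463, 0.0]
force: [1.5, -4.2, -6.0]
opening: 0.0128
gripper_force: 55.0
[0.4848309  0.07050626 0.19482322]
[0.48483893 0.07051935 0.19482349] [ 1.75138924 -4.85563496 -6.75941745]
```

View pics/f.png

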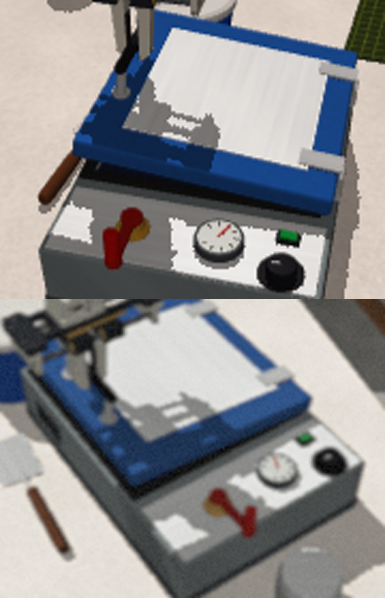

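The lid is open with the lever still at its stop, and the lid's lower front-right corner is at about scene (255,201). I'll check that against the predicted opening and let it settle.

```bash
python3 -m crank '[[[-1,0,0,0,0,0,0],[-1,0,0,0,0,0,0],[-1,0,0,0,0,0,0],[-1,0,0,0,0,0,0],[-1,0,0,0,0,0,0]]]' 55; python3 - <<'E'
from h import *
u=np.array([.9737,.2277]);n=np.array([-.2277,.9737]);h=np.array([.7405,.1296])
for nm in("scene","side"):
  c=cam(nm)
  for f in(0,.015,.03,.045):
    t=f/.295
    for z,l in((0,'low'),(.026,'top')):
      p=h-.15*n-u*(.295*np.cos(t)-z*np.sin(t)); print(nm,f,l,proj(c,[*p,.121+.295*np.sin(t)+z*np.cos(t)]).round(1),end=' ')
    print()
E
```

```text
t: 11.02
tool_pos: [0.4848, 0.0705, 0.1948]
orientation: [-1.951, -2.462, 0.0]
force: [0.3, -5.2, -7.5]
opening: 0.0127
gripper_force: 55.0
scene 0 low [253.8 211.9] scene 0 top [252.7 203.8] 
scene 0.015 low [253.3 207.3] scene 0.015 top [252.7 199.2] 
scene 0.03 low [253.1 202.7] scene 0.03 top [253.1 194.5] 
scene 0.045 low [253.3 198. ] scene 0.045 top [253.7 189.8] 
side 0 low [296.4 235. ] side 0 top [296.1 228.9] 
side 0.015 low [296.4 231.4] side 0.015 top [296.5 225. ] 
side 0.03 low [296.6 227.7] side 0.03 top [297.1 220.9] 
side 0.045 low [297.  223.7] side 0.045 top [298.  216.7]
```

```bash
python3 -c "from plant import close_job;print(close_job())"
```

```text
the job is handed in; nothing more can be done
None
```

The job is handed in: the bleed lever is fully open at its stop, the lid broke free of the gasket without jumping, and the arm is holding it steady by the handle with the front edge about 3 cm up. The run took 11 s, and the tub, tin, scraper and roller were not touched.

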